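Tap the block down onto its parallels

TASK

The copper block in the green vise stands proud of its parallels, so they can still slide. Take the white-headed nylon tapper by its grip and tap or press the block down with it until the block sits fully home on the parallels, then stand the tapper back upright where you took it from. Leave the dark steel tapper where it is, and do not touch the block with the robot itself.

Things in the scene. Friction and masses are not known exactly. Their poses are not given: they have to be found in the camera images.
- block: Copper-coloured block, 62 mm (its x, between the jaws) by 90 mm (its y, along the jaws) by 30 mm high, gripped level in the vise. Origin: centre of its underside; the flat top face that is tapped is 30 mm above it. It moves only straight up and down, against a steady friction of about 8 N, and stays where it is left. It starts 9 to 14 mm above the parallels; at home its origin is 60 mm above the vise's origin, against a hard stop.
- vise: Green machine vise, fixed to the bench, about 300 mm long (x, screw and handle at +x) and 160 mm wide (y). Origin: centre of the block's place, on the bench, z up. Jaw tops are 80 mm above the bench; two steel parallels 10 mm thick lie along the jaws under the block, their upper edges 60 mm above the bench; they are fixed here.
- nylon_tapper: White nylon-headed tapper with an orange grip; head 44 mm diameter and 45 mm tall at the bottom, above it a plain round grip 26 mm diameter and 80 mm tall (125 mm in all). Stands upright on the flat face of its head on a grey tool mat (4 mm thick), about 130 mm from the other tapper; either may be in either place. Origin: centre of the head's underside; z along the grip, upward. 150 to 350 g.
- steel_tapper: Dark steel-headed tapper with a black grip, to be left alone; head 44 mm diameter and 45 mm tall at the bottom, above it a plain round grip 26 mm diameter and 80 mm tall (125 mm in all). Stands upright on the flat face of its head on a grey tool mat (4 mm thick), about 130 mm from the other tapper; either may be in either place. Origin: centre of the head's underside; z along the grip, upward. About 550 g.
Things that resemble listed ones, but are neither listed nor needed, are in the scene too. Several things have the shape of the nylon_tapper; the one meant has the colours described above.

How it is judged:
On the way, in this order (a step that is already met when the one before it is completed fails the run):
1. the nylon tapper is held by the gripper, lifted clear of the mat, with the block still proud (height (world z) of nylon_tapper above 0.04 m and contact force between the fingers and nylon_tapper above 1 N and z of block in the frame of vise above 0.066 m), for 0.1 s.
2. the block is home on the parallels (within 3 mm) with the nylon tapper, held by the gripper, over it (z of block in the frame of vise below 0.063 m and contact force between the fingers and nylon_tapper above 1 N and horizontal distance between nylon_tapper and block below 0.06 m), for 0.1 s.
At the end, for the whole second after the job is handed in: The block's underside is no more than 3 mm above the parallels (its origin less than 63 mm above the vise's); the nylon tapper stands upright (within 10 degrees), released and at rest, within 30 mm of where it started; the steel tapper is within 20 mm of where it started (z of block in the frame of vise below 0.063 m and angle between nylon_tapper's own z axis and vertical below 0.17 rad and distance of nylon_tapper from where it was at the start of the episode below 0.03 m and linear speed of nylon_tapper below 0.02 m/s and distance of steel_tapper from where it was at the start of the episode below 0.02 m); the robot touches nothing.
It fails at once if the robot itself touches the block (more than 2 N) (contact force between any of the fingers, the arm and block above 2 N).
It fails at once if the steel tapper is moved more than 20 mm (distance of steel_tapper from where it was at the start of the episode above 0.02 m).
It fails at once if the steel tapper touches the block (contact force between steel_tapper and block above 1 N).
It also fails if it takes over 56 s, if anything falls off the work surface, if the arm or the gripper's body presses on something with over 40 N, if the wrist force passes 120 N, or if a joint passes its speed limit or range.

ROBOT

A 7-joint arm with a two-finger parallel gripper is mounted at the origin on the work surface. World frame = base frame: x ahead of the robot, y to its left, z up, the work surface at z = 0. Lengths are in m, angles in rad, forces in N, time in s.
With the tool pointing down it reaches from about 0.425 to 0.925 m from the base axis. Payload 6.8 kg.
Tool frame: the origin (TCP) lies at the very end of the fingers, on their centre line; the grasp point (between the pads) lies 19 mm behind it; z points along the fingers, y is the direction in which the jaws open and shut (so a half turn about z gives the same grasp; the last joint's range is limited). The gripper opens to 85 mm and grips with 20 to 120 N. Pads are 22 mm wide; open, the fingers measure 114 mm over their backs; the gripper's body (76 mm by 85 mm) begins 54 mm behind the grasp point. The pads swing forward as they close: fully open they stand 13 mm farther back than shut.
Start: joints at [-0.108, 0.477, 0.022, 1.555, -0.011, 1.109, -0.083], TCP at [0.675, 0, 0.231] pointing down, gripper open.
Joint ranges: [-2.96, 2.96], [-0.34, 2.1], [-1.41, 1.46], [0.24, 2.44], [-1.37, 4.51], [0.17, 1.92], [-2.96, 2.96]. Speed limits (rad/s): [2.39, 2.39, 3.14, 3.14, 3.14, 3.14, 3.14].

INTERFACE

Orientations are given as [roll, pitch, yaw] about the fixed x, y, z axes, in that order (R = Rz(yaw) Ry(pitch) Rx(roll)).
In Python, from bench import read_state, capture, hand_in gives the robot as it stands. The module is installed in compiled form; this text tells all that it offers.
- The arm moves only by the shell command python3 -m jog 'ROWS' [OPENING] [FORCE]. ROWS is JSON, a list of rows, each a list of 2 entries, a list of its own where there are three numbers: the shift along the world's x, y, z as a fraction of full scale, then the turn about the world's z as a fraction of full scale. A call has exactly 10 rows; each row is the pose to reach, as a shift and turn from the pose measured when the call began; what a row does not reach only later rows make up. Full scale, the value 1, is 0.15 m for a shift and 60 degrees for a turn. A row lasts 1/8 s, in which the tool goes at most 62.5 mm and 10.7 degrees, less where a joint would pass 70% of its speed; a pose out of reach is approached as far as the arm can. A call with a number of a shift or a turn outside -1 to 1 is refused whole. A call with a gripper value outside its range is refused whole. OPENING is the closure, from -1 (fully open) to 1 (shut), set as the call begins (- or left out, the last holds). The fingers move at their own pace and stop on an object; FORCE is the grip in N (left out, the last holds). Time passes only in rows, so rows that repeat a pose let the fingers close, or fill a call up. It gives the time, the measured TCP pose, the force and the opening at its end, in the units of the state.
- read_state(): the state, without advancing time (a new reading comes with each control period).
- capture(name): name is "scene" or "side" or "wrist"; returns a dict with "frame" (480x640x3 uint8, blue, green, red), "vfov" (degrees; the focal length in pixels is half the picture's height over the tangent of half this angle, whatever the lens; pixels are square), "cx", "cy" (the principal point, pixels), "R" (3x3) and "t" (3): a world point X has camera coordinates R X + t. Camera axes: x right, y down, z forward; pixel columns grow to the right and rows downward; lengths in m; the calibration is good to about 2 mm. A picture is of the moment at which its call begins. There is no depth.
- hand_in(): hands the job in, once; it reports no verdict.
The state is a dict: "clock": time; "joint_positions": joint angles; "qd": joint speeds; "joint_torque": joint torques, N m; "ee_pos": TCP position; "ee_rot": TCP orientation; "contact_force": force on the tool from outside, world axes, zero at the start; "torque": the same for the moment, N m; "gripper_width": finger opening in m.
Only numpy, scipy, OpenCV 4.12 (cv2) and the standard library are available. Lean on these libraries where they do the work, as an engineer would, in place of code of your own. Each camera call takes 0.05 s, during which the arm holds its last target.

## Working session

There is one attempt and no reset: what is moved stays moved. The work goes in short steps, Python scripts to look and compute and a shell command to move; the robot and the scene stay as the last step left them, time stands still between calls to the robot, and variables do not carry over. Pictures are saved under pics/ and viewed, and the job is handed in when it is done.

```bash
mkdir -p pics; cat > h.py <<'E'
import numpy as np, cv2, json
from bench import read_state, capture
def snap(n,f):
    c=capture(n); cv2.imwrite(f'pics/{f}.png',c['frame'])
    json.dump({k:(np.array(c[k]).tolist()) for k in ('vfov','cx','cy','R','t')},open(f'pics/{f}.json','w'))
def ray(f,u,v,z):
    c=json.load(open(f'pics/{f}.json'));R=np.array(c['R']);t=np.array(c['t']).ravel()
    fl=240/np.tan(np.radians(c['vfov']/2))
    d=R.T@np.array([(u-c['cx'])/fl,(v-c['cy'])/fl,1]);o=-R.T@t
    return o+d*(z-o[2])/d[2]
def proj(f,X):
    c=json.load(open(f'pics/{f}.json'));p=np.array(c['R'])@np.array(X)+np.array(c['t']).ravel()
    fl=240/np.tan(np.radians(c['vfov']/2));return p[:2]/p[2]*fl+[c['cx'],c['cy']]
E
python3 - <<'E'
from h import *
for n in('scene','side','wrist'): snap(n,n+'0')
print(read_state())
E
```

```text
{'clock': 0.15, 'joint_positions': array([-0.10809319,  0.4776529 ,  0.0223747 ,  1.55620687, -0.01150917,
        1.10929953, -0.08313112]), 'qd': array([-0.00044271, -0.00271   ,  0.00175985, -0.00508566,  0.0020614 ,
        0.00141611, -0.00029503]), 'joint_torque': array([ 1.55385478e-03, -5.96924365e+01,  1.60940632e+00, -2.81490952e+01,
        1.26662746e-02,  6.56643446e-03,  5.58682734e-05]), 'ee_pos': array([ 6.74547317e-01, -2.51137308e-05,  2.30528356e-01]), 'ee_rot': array([-3.14015849e+00,  1.06603127e-04,  1.57074744e+00]), 'contact_force': array([-0.40412014, -0.21332516, -0.27111281]), 'torque': array([-0.00870228, -0.00788988,  0.05198537]), 'gripper_width': 0.08518660958674142}
```

View pics/scene0.png

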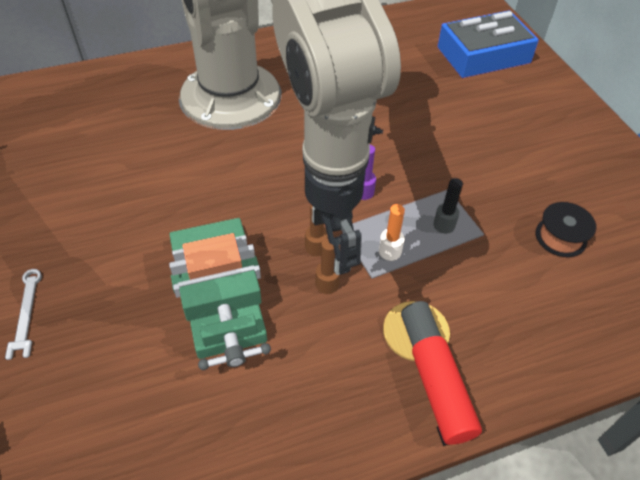

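View pics/side0.png

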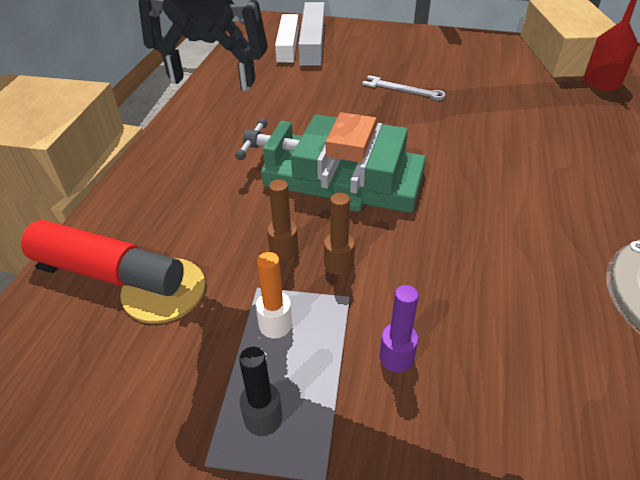

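View pics/wrist0.png

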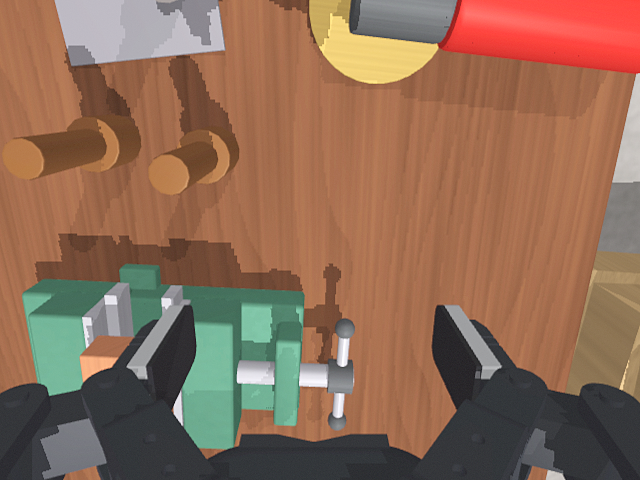

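The nylon tapper stands at about (392,240) in scene and (272,300) in side. Two brown tappers stand between it and the vise. Next I'll enlarge the crops.

```bash
python3 - <<'E'
from h import *
a=cv2.imread('pics/scene0.png');b=cv2.imread('pics/side0.png')
A=cv2.resize(a[190:290,350:480],None,fx=6,fy=6,interpolation=2);cv2.imwrite('pics/c1.png',A)
A=cv2.resize(b[240:345,230:330],None,fx=5.7,fy=5.7,interpolation=2);cv2.imwrite('pics/c2.png',A)
A=cv2.resize(b[100:220,230:430],None,fx=4,fy=4,interpolation=2);cv2.imwrite('pics/c3.png',A)
A=cv2.resize(a[210:310,155:275],None,fx=6,fy=6,interpolation=2);cv2.imwrite('pics/c4.png',A)
E
```

```text
(no output)
```

View pics/c1.png

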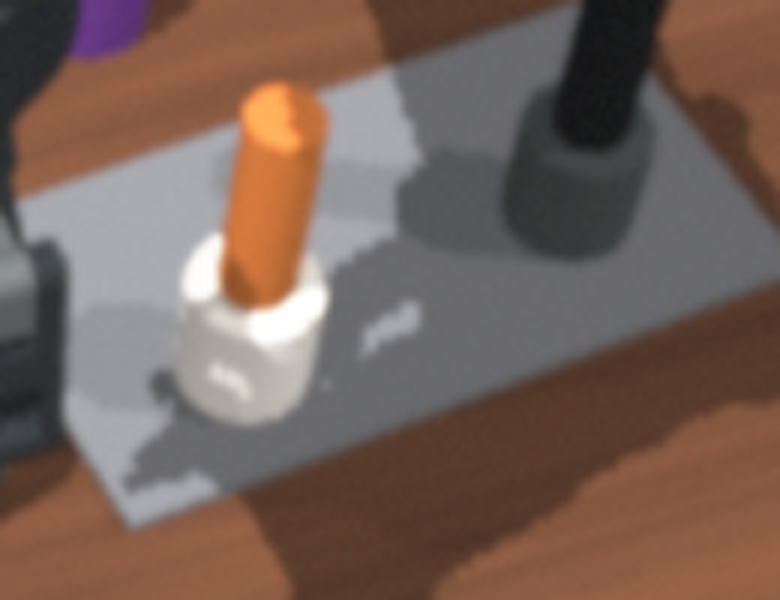

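View pics/c2.png

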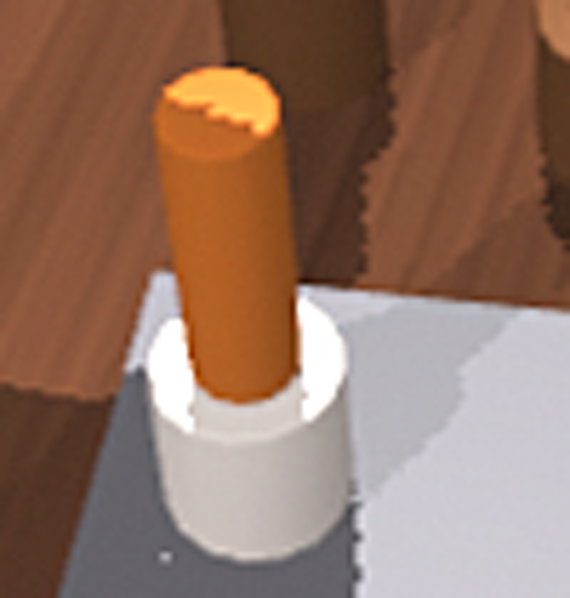

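View pics/c3.png

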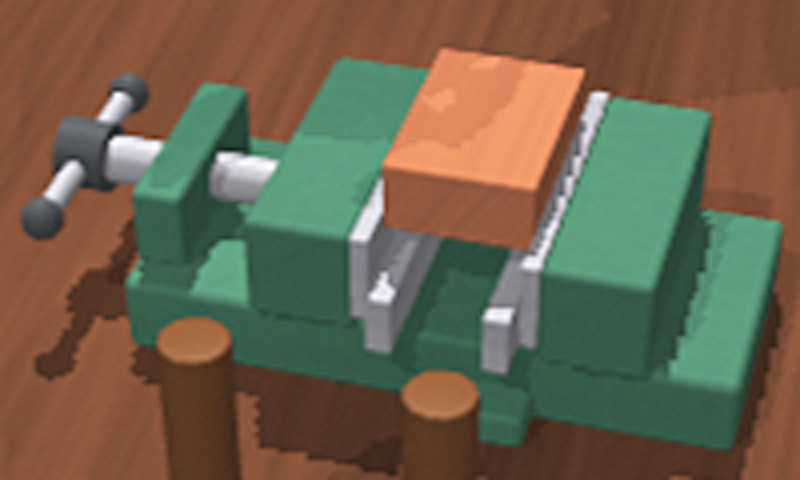

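View pics/c4.png

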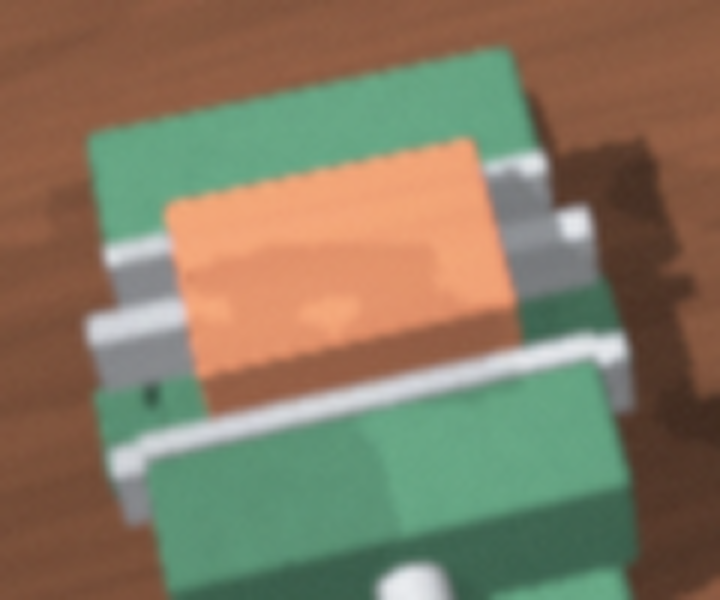

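```bash
python3 - <<'E'
from h import *
f=np.array
print('tap',ray('scene0',350+284/6,190+118/6,.129),ray('side0',230+218/5.7,240+113/5.7,.129))
print('steel',ray('scene0',454,182,.129),ray('side0',253,355,.129))
print('brown',ray('side0',230+195/4,100+340/4,.125),ray('side0',230+440/4,100+395/4,.125),'purple',ray('side0',405,293,.125))
for z in(.099,.102,.104):
  s=f([ray('scene0',155+u/6,210+v/6,z)[:2] for u,v in((168,203),(472,140),(518,305),(203,378))])
  t=f([ray('side0',230+u/4,100+v/4,z)[:2] for u,v in((443,48),(585,70),(530,190),(385,163))])
  print(z,s.mean(0),t.mean(0));print(np.hypot(*np.diff(s,axis=0).T),np.hypot(*np.diff(t,axis=0).T))
print(s,t)
E
```

```text
tap [0.55945247 0.17090424 0.129     ] [0.55458757 0.17492631 0.129     ]
steel [0.53208909 0.29636951 0.129     ] [0.53056891 0.29994459 0.129     ]
brown [0.58398602 0.0364811  0.125     ] [0.49808304 0.04631819 0.125     ] purple [0.39637555 0.18570242 0.125     ]
0.099 [ 0.52288857 -0.15574337] [ 0.52235908 -0.15846014]
[0.08859035 0.06168916 0.089042  ] [0.06097181 0.0899649  0.05882628]
0.102 [ 0.52516488 -0.15590164] [ 0.52153877 -0.15384672]
[0.08827062 0.06146653 0.08872064] [0.06058329 0.08939164 0.05845143]
0.104 [ 0.52668241 -0.15600715] [ 0.5209919  -0.15077111]
[0.08805748 0.0613181  0.08850641] [0.06032428 0.08900946 0.05820153]
[[ 0.49278038 -0.19849578]
 [ 0.49851679 -0.11062535]
 [ 0.55977875 -0.11324862]
 [ 0.55565373 -0.20165885]] [[ 0.54830024 -0.19679549]
 [ 0.48811285 -0.19273387]
 [ 0.49481157 -0.10397683]
 [ 0.55274294 -0.10957824]]
```

```bash
python3 -m jog '[[[-0.15,0.2,0],0],[[-0.3,0.4,0],0],[[-0.45,0.6,0],0],[[-0.6,0.8,0],0],[[-0.7,0.9,0],0],[[-0.78,1,0],0],[[-0.78,1,0],0],[[-0.78,1,0],0],[[-0.78,1,0],0],[[-0.78,1,0],0]]' -1 60
python3 - <<'E'
from h import *
for n in('scene','side','wrist'): snap(n,n+'1')
E
```

```text
clock: 1.4
ee_pos: [0.558, 0.1493, 0.2305]
ee_rot: [-3.14, 0.0, 1.57]
contact_force: [-0.3, 0.1, -0.6]
gripper_width: 0.0853
```

View pics/wrist1.png

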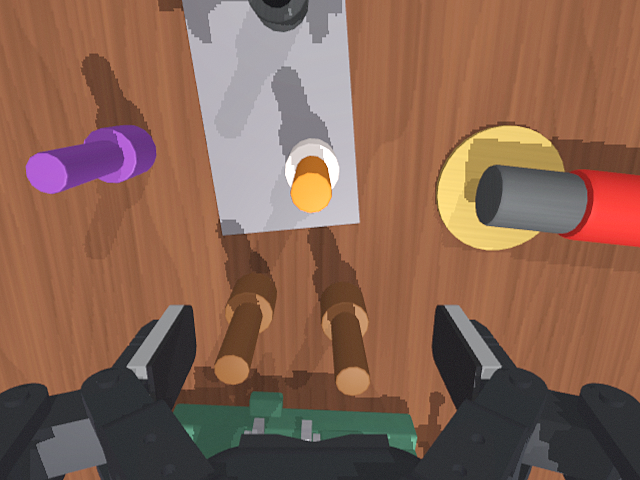

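View pics/side1.png

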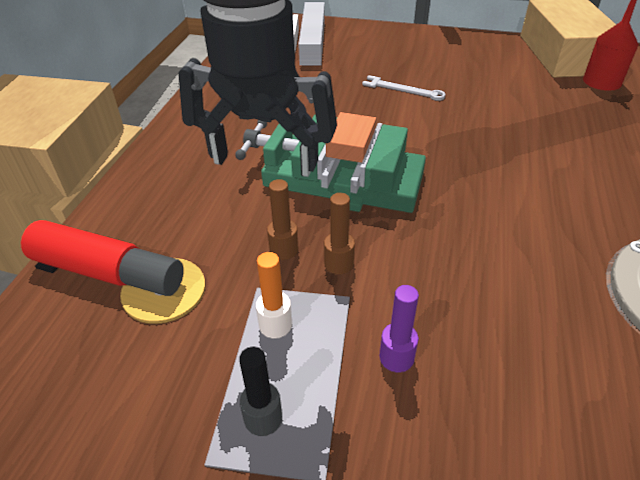

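In the wrist view the orange grip's top is at about (311,193) and the head's at about (312,170). The purple tapper and the torch-like object stay clear of the fingers.

```bash
python3 - <<'E'
from h import *
print(ray('wrist1',311,193,.129),ray('wrist1',312,170,.049), proj('wrist1',[.558,.1493,.0]),proj('side1',[.558,.1493,.2305]),proj('wrist1',[.558,.1493,.2305]))
E
python3 - <<'E'
import json,numpy as np
for n in('side1','scene1','wrist1'):
  c=json.load(open(f'pics/{n}.json'));print(n,-np.array(c['R']).T@np.array(c['t']).ravel(),c['vfov'])
E
```

```text
[0.55540984 0.17330443 0.129     ] [0.55559704 0.174132   0.049     ] [314.94543903 188.02536707] [264.64421251 175.05170078] [315.85723973 309.87228493]
side1 [0.39362486 0.56554081 0.56980102] 48.661778958669245
scene1 [ 1.15361989 -0.1995983   0.93025802] 43.51782769826422
wrist1 [0.55745618 0.22774889 0.37371368] 60.65228043956814
```

View pics/scene1.png

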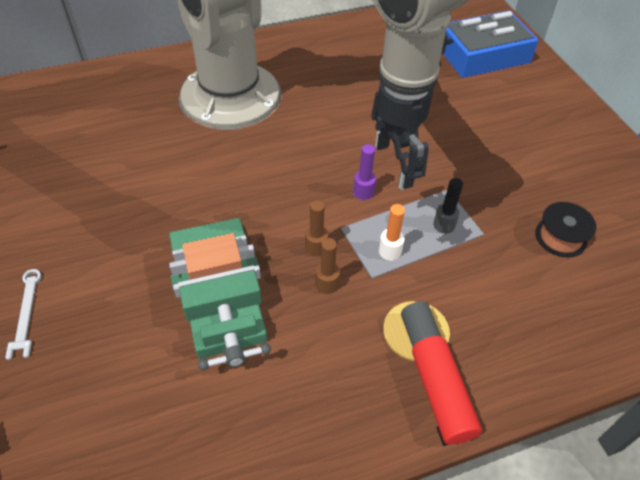

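```bash
python3 -m jog '[[[-0.013,0.161,0],0],[[-0.013,0.161,0],0],[[-0.013,0.161,-0.2],0],[[-0.013,0.161,-0.4],0],[[-0.013,0.161,-0.6],0],[[-0.013,0.161,-0.8],0],[[-0.013,0.161,-0.9],0],[[-0.013,0.161,-1],0],[[-0.013,0.161,-1],0],[[-0.013,0.161,-1],0]]' -1 60
python3 - <<'E'
from h import *
for n in('scene','side'): snap(n,n+'2')
a=cv2.imread('pics/scene2.png')[120:320,270:510];b=cv2.imread('pics/side2.png')[200:400,160:400]
cv2.imwrite('pics/m2.png',cv2.resize(np.vstack([np.hstack([a,b])]),None,fx=1.66,fy=2,interpolation=2))
E
```

```text
clock: 2.8
ee_pos: [0.5564, 0.1741, 0.0813]
ee_rot: [-3.141, -0.0, 1.57]
contact_force: [-0.3, 0.2, -0.7]
gripper_width: 0.0857
```

View pics/m2.png

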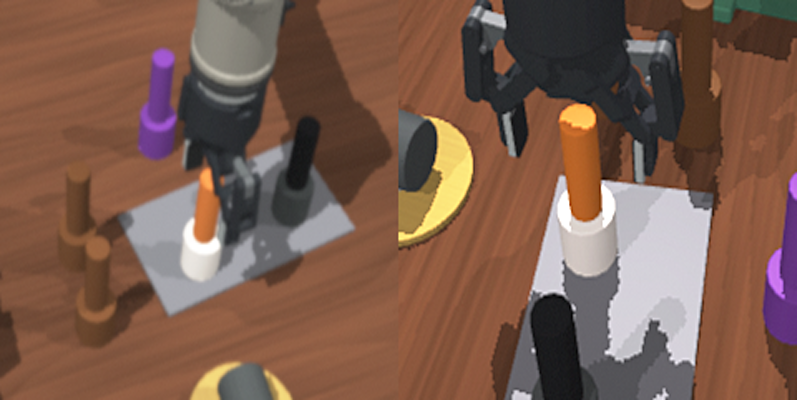

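```bash
python3 - <<'E'
from h import *
s=read_state();print(s['ee_pos'],s['ee_rot'])
for f in('side2','scene2'):
  a=cv2.imread(f'pics/{f}.png')
  for X,c in(([*s['ee_pos']],(0,0,255)),([s['ee_pos'][0],s['ee_pos'][1],.129],(255,0,0)),([s['ee_pos'][0]+.045,s['ee_pos'][1],s['ee_pos'][2]],(0,255,0)),([s['ee_pos'][0]-.045,s['ee_pos'][1],s['ee_pos'][2]],(0,255,255))):
    p=proj(f,X);print(f,p);cv2.circle(a,tuple(int(v) for v in p),2,c,-1)
  cv2.imwrite(f'pics/{f}m.png',a)
E
```

```text
[0.55640073 0.17413532 0.08141993] [ 3.14149126e+00 -4.66004556e-04  1.57033640e+00]
side2 [270.20790826 286.20036577]
side2 [266.94091426 259.07862283]
side2 [234.99286106 279.93834758]
side2 [306.26759924 292.6125804 ]
scene2 [395.17043044 224.97755435]
scene2 [398.30131056 207.9629763 ]
scene2 [405.50644813 243.63415952]
scene2 [385.31588852 207.1900173 ]
```

View pics/side2m.png

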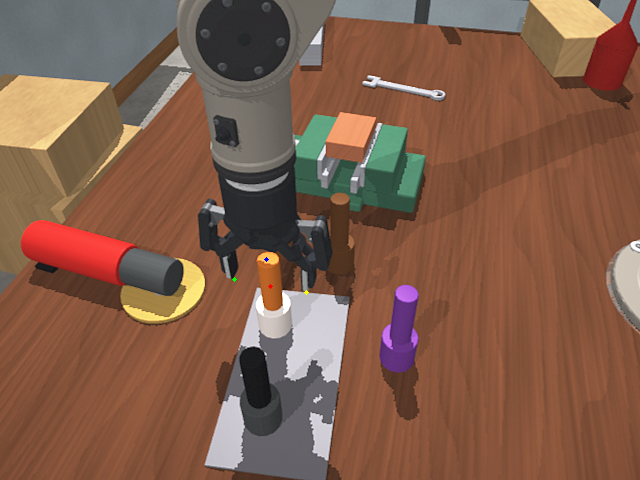

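View pics/scene2m.png

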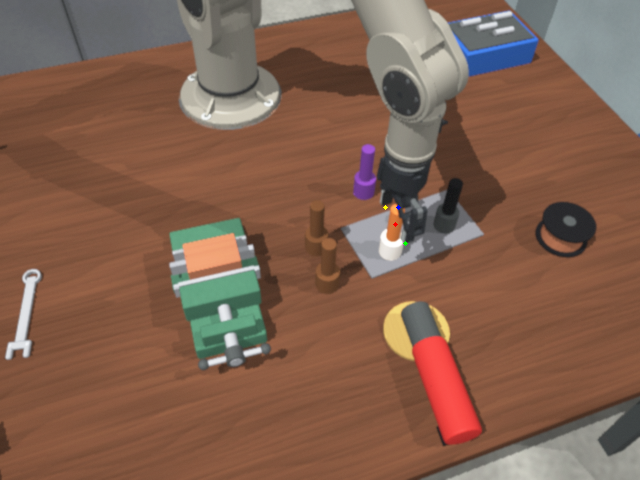

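The tapper sits centred between the open fingers in both views. I'll lower 9 mm more, then close.

```bash
python3 -m jog '[[[0,0,-0.03],0],[[0,-0.004,-0.06],0],[[0,-0.004,-0.06],0],[[0,-0.004,-0.06],0],[[0,-0.004,-0.06],0],[[0,-0.004,-0.06],0],[[0,-0.004,-0.06],0],[[0,-0.004,-0.06],0],[[0,-0.004,-0.06],0],[[0,-0.004,-0.06],0]]' 1 60
python3 -m jog '[[[0,0,0],0],[[0,0,0],0],[[0,0,0.1],0],[[0,0,0.2],0],[[0,0,0.3],0],[[0,0,0.3],0],[[0,0,0.3],0],[[0,0,0.3],0],[[0,0,0.3],0],[[0,0,0.3],0]]' 1 60
python3 - <<'E'
from h import *
for n in('scene','side'): snap(n,n+'3')
a=cv2.imread('pics/scene3.png')[120:320,270:510];b=cv2.imread('pics/side3.png')[200:400,160:400]
cv2.imwrite('pics/m3.png',cv2.resize(np.vstack([np.hstack([a,b])]),None,fx=1.66,fy=2,interpolation=2))
E
```

```text
clock: 4.15
ee_pos: [0.5564, 0.1735, 0.0723]
ee_rot: [3.142, -0.0, 1.57]
contact_force: [0.0, -0.3, -2.3]
gripper_width: 0.0248
clock: 5.4
ee_pos: [0.5562, 0.1734, 0.117]
ee_rot: [-3.141, -0.0, 1.57]
contact_force: [-0.2, -0.4, -2.6]
gripper_width: 0.0248
```

View pics/m3.png

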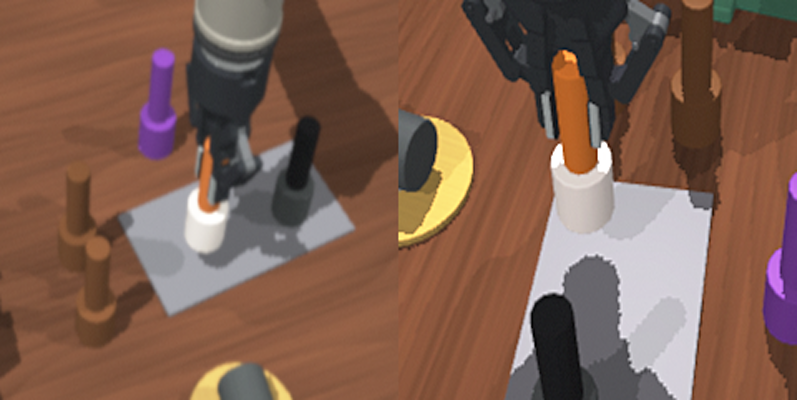

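Tapper held upright and lifted. Raising it, then carrying it over the brown ones toward the block.

```bash
python3 -m jog '[[[0,0,0.2],0],[[0,0,0.4],0],[[0,0,0.6],0],[[0,0,0.75],0],[[0,0,0.9],0],[[-0.02,-0.1,0.9],0],[[-0.05,-0.25,0.9],0],[[-0.08,-0.4,0.9],0],[[-0.1,-0.5,0.9],0],[[-0.1,-0.5,0.9],0]]' 1 60
python3 -m jog '[[[-0.01,-0.1,0],0],[[-0.02,-0.25,0],0],[[-0.04,-0.4,0],0],[[-0.06,-0.55,0],0],[[-0.08,-0.7,0],0],[[-0.1,-0.85,0],0],[[-0.11,-0.95,0],0],[[-0.12,-1,0],0],[[-0.12,-1,0],0],[[-0.12,-1,0],0]]' 1 60
python3 -m jog '[[[0,-0.1,0],0],[[0,-0.2,0],0],[[0,-0.3,0],0],[[0,-0.4,0],0],[[0,-0.5,0],0],[[0,-0.6,0],0],[[0,-0.69,0],0],[[0,-0.69,0],0],[[0,-0.69,0],0],[[0,-0.69,0],0]]' 1 60
python3 - <<'E'
from h import *
for n in('scene','side'): snap(n,n+'4')
a=cv2.imread('pics/scene4.png')[100:340,100:340];b=cv2.imread('pics/side4.png')[20:260,220:460]
cv2.imwrite('pics/m4.png',cv2.resize(np.vstack([np.hstack([a,b])]),None,fx=1.66,fy=1.66,interpolation=2))
E
```

```text
clock: 6.75
ee_pos: [0.5408, 0.0961, 0.2515]
ee_rot: [-3.14, 0.001, 1.567]
contact_force: [0.2, 0.7, -3.5]
gripper_width: 0.0249
clock: 8.0
ee_pos: [0.523, -0.0529, 0.2515]
ee_rot: [-3.14, 0.0, 1.568]
contact_force: [-0.6, 0.3, -2.5]
gripper_width: 0.0247
clock: 9.25
ee_pos: [0.5231, -0.1555, 0.2515]
ee_rot: [-3.14, -0.0, 1.57]
contact_force: [0.4, -0.1, -2.6]
gripper_width: 0.025
```

View pics/m4.png

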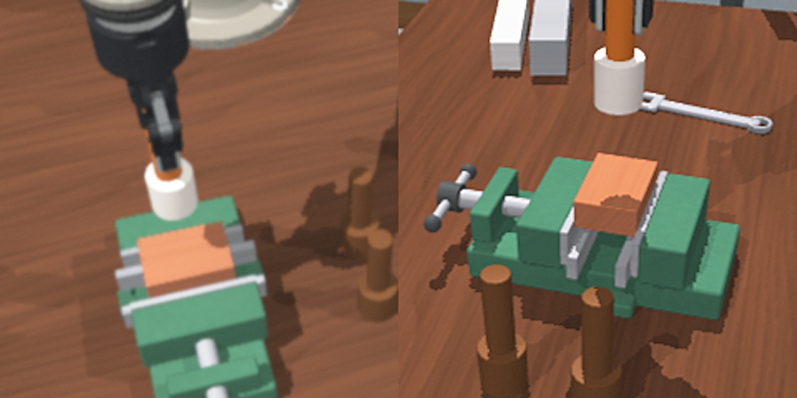

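The head is above the block. I'll descend to just above it, then press in small steps.

```bash
python3 -m jog '[[[0,0,-0.1],0],[[0,0,-0.2],0],[[0,0,-0.3],0],[[0,0,-0.4],0],[[0,0,-0.46],0],[[0,0,-0.5],0],[[0,0,-0.5],0],[[0,0,-0.5],0],[[0,0,-0.5],0],[[0,0,-0.5],0]]' 1 80
python3 -m jog '[[[0,0,-0.01],0],[[0,0,-0.02],0],[[0,0,-0.03],0],[[0,0,-0.04],0],[[0,0,-0.05],0],[[0,0,-0.055],0],[[0,0,-0.06],0],[[0,0,-0.065],0],[[0,0,-0.07],0],[[0,0,-0.07],0]]' 1 80
python3 - <<'E'
from h import *
snap('side','side5');snap('scene','scene5')
a=cv2.imread('pics/scene5.png')[180:320,120:280];b=cv2.imread('pics/side5.png')[60:200,260:420]
cv2.imwrite('pics/m5.png',cv2.resize(np.hstack([a,b]),None,fx=2.5,fy=2.5,interpolation=2))
E
```

```text
clock: 10.6
ee_pos: [0.5232, -0.1557, 0.1769]
ee_rot: [-3.141, 0.0, 1.57]
contact_force: [0.2, 0.5, -2.9]
gripper_width: 0.0244
clock: 11.85
ee_pos: [0.5232, -0.1558, 0.1662]
ee_rot: [-3.141, 0.0, 1.57]
contact_force: [-1.5, -0.3, -0.4]
gripper_width: 0.0243
```

View pics/m5.png

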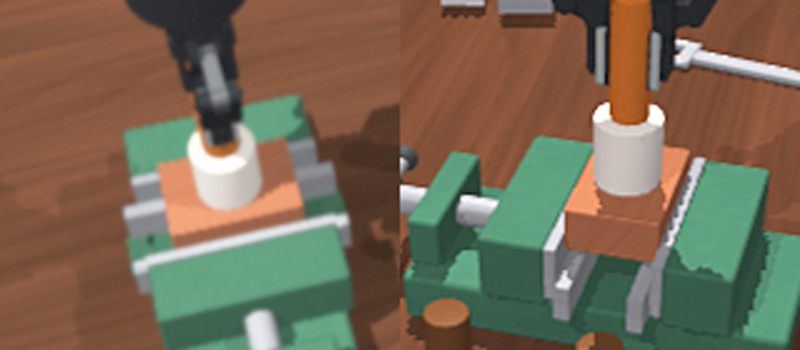

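The head is on the block, with contact starting. Continuing.

```bash
python3 -m jog '[[[0,0,-0.006],0],[[0,0,-0.012],0],[[0,0,-0.018],0],[[0,0,-0.024],0],[[0,0,-0.03],0],[[0,0,-0.036],0],[[0,0,-0.042],0],[[0,0,-0.048],0],[[0,0,-0.048],0],[[0,0,-0.048],0]]' 1 80
python3 -m jog '[[[0,0,-0.005],0],[[0,0,-0.01],0],[[0,0,-0.015],0],[[0,0,-0.02],0],[[0,0,-0.02],0],[[0,0,-0.02],0],[[0,0,-0.02],0],[[0,0,-0.02],0],[[0,0,-0.02],0],[[0,0,-0.02],0]]' 1 80
```

```text
clock: 13.2
ee_pos: [0.5232, -0.1558, 0.1589]
ee_rot: [-3.141, 0.0, 1.57]
contact_force: [-0.2, -0.8, -2.0]
gripper_width: 0.0245
clock: 14.45
ee_pos: [0.5234, -0.1559, 0.1582]
ee_rot: [3.141, -0.0, 1.569]
contact_force: [-7.2, 1.0, 20.1]
gripper_width: 0.0243
```

The force rose to +20 N at TCP z 0.158, where I expected the stop. I'll press slightly more and check for no motion.

```bash
python3 -m jog '[[[0,0,-0.01],0],[[0,0,-0.02],0],[[0,0,-0.025],0],[[0,0,-0.025],0],[[0,0,-0.025],0],[[0,0,-0.025],0],[[0,0,-0.025],0],[[0,0,-0.025],0],[[0,0,-0.025],0],[[0,0,-0.025],0]]' 1 80
python3 - <<'E'
from h import *
snap('side','side6');snap('scene','scene6')
a=cv2.imread('pics/scene6.png')[180:320,120:280];b=cv2.imread('pics/side6.png')[60:200,260:420]
cv2.imwrite('pics/m6.png',cv2.resize(np.hstack([a,b]),None,fx=2.5,fy=2.5,interpolation=2))
E
```

```text
clock: 15.7
ee_pos: [0.5236, -0.156, 0.1581]
ee_rot: [3.14, -0.001, 1.569]
contact_force: [-12.1, 3.8, 32.0]
gripper_width: 0.0245
```

View pics/m6.png

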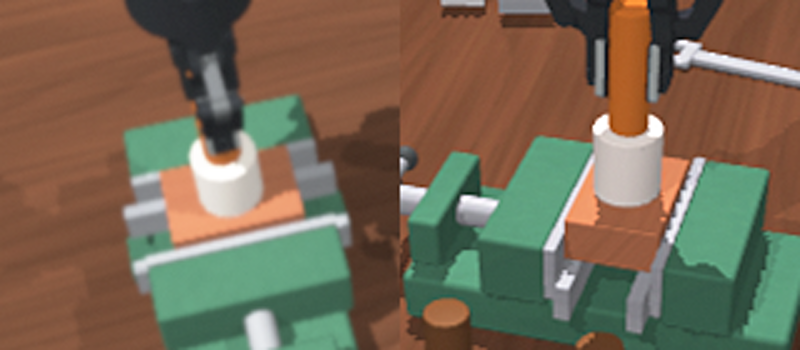

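Firm stop with no further motion, and the block looks seated. Lifting to verify, then returning the tapper.

```bash
python3 -m jog '[[[0,0,0.1],0],[[0,0,0.2],0],[[0,0,0.3],0],[[0,0,0.4],0],[[0,0,0.5],0],[[0,0,0.6],0],[[0,0,0.62],0],[[0,0,0.62],0],[[0,0,0.62],0],[[0,0,0.62],0]]' 1 80
python3 - <<'E'
from h import *
snap('side','side7');snap('scene','scene7')
a=cv2.imread('pics/scene7.png');b=cv2.imread('pics/side7.png')
cv2.imwrite('pics/c7s.png',cv2.resize(b[20:220,230:430],None,fx=3,fy=3,interpolation=2))
cv2.imwrite('pics/c7a.png',cv2.resize(a[210:310,155:275],None,fx=6,fy=6,interpolation=2))
E
```

```text
clock: 17.05
ee_pos: [0.5233, -0.1559, 0.2506]
ee_rot: [3.142, -0.001, 1.569]
contact_force: [-0.1, 0.2, -3.1]
gripper_width: 0.0242
```

View pics/c7s.png

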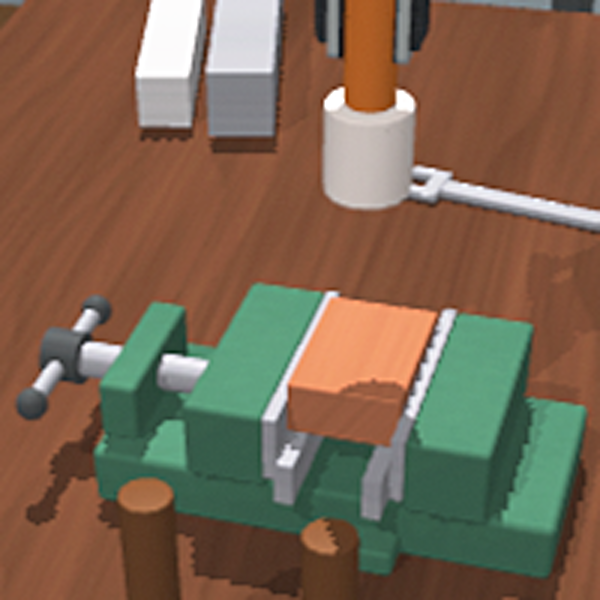

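View pics/c7a.png

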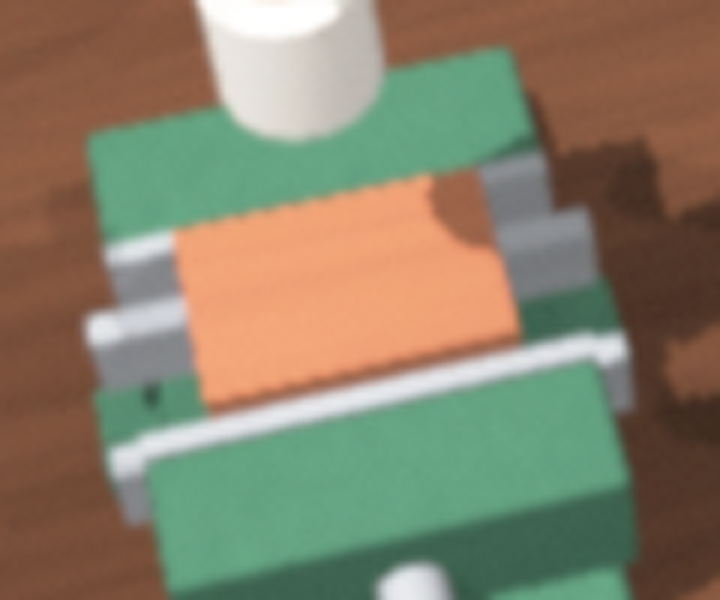

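The block has dropped visibly. A quick triangulation will give its height.

```bash
python3 - <<'E'
from h import *
from scipy.optimize import least_squares
def tri(o):
  return least_squares(lambda X:np.concatenate([proj(f,X)-uv for f,uv in o]),[.52,-.15,.1]).x
def S(f,u,v,s,ox,oy):return (f,np.array([ox+u/s,oy+v/s]))
A=[(168,203),(472,140),(518,305),(203,378)];B=[(585,70),(530,190),(385,163),(443,48)]
A=[tri([S('scene0',*a,6,155,210),S('side0',*b,4,230,100)]) for a,b in zip(A,B)]
C=[(175,232),(470,170),(520,330),(205,403)];D=[(436,312),(392,412),(290,386),(333,297)]
C=[tri([S('scene7',*a,6,155,210),S('side7',*b,3,230,20)]) for a,b in zip(C,D)]
print(np.round(A,4),np.round(C,4),np.mean(A,0),np.mean(C,0))
E
```

```text
[[ 0.4891 -0.1987  0.1001]
 [ 0.4956 -0.1101  0.0999]
 [ 0.555  -0.1136  0.1   ]
 [ 0.5507 -0.2024  0.0994]] [[ 0.49   -0.1989  0.0874]
 [ 0.496  -0.1105  0.0828]
 [ 0.554  -0.1136  0.0857]
 [ 0.5499 -0.2034  0.0858]] [ 0.52259315 -0.15618013  0.09985084] [ 0.52245292 -0.15659596  0.08541843]
```

The top face dropped about 14 mm to the hard stop. Carrying the tapper back.

```bash
python3 -m jog '[[[0,0.1,0],0],[[0,0.2,0],0],[[0,0.35,0],0],[[0,0.5,0],0],[[0.02,0.65,0],0],[[0.04,0.8,0],0],[[0.06,0.9,0],0],[[0.08,1,0],0],[[0.08,1,0],0],[[0.08,1,0],0]]' 1 80
python3 -m jog '[[[0.02,0.1,0],0],[[0.04,0.25,0],0],[[0.06,0.4,0],0],[[0.08,0.55,0],0],[[0.1,0.7,0],0],[[0.12,0.85,0],0],[[0.13,0.95,0],0],[[0.14,1,0],0],[[0.14,1,0],0],[[0.14,1,0],0]]' 1 80
```

```text
clock: 18.4
ee_pos: [0.5353, -0.0068, 0.2507]
ee_rot: [3.141, -0.0, 1.568]
contact_force: [0.3, -0.5, -3.1]
gripper_width: 0.0243
clock: 19.65
ee_pos: [0.5564, 0.1421, 0.2507]
ee_rot: [3.141, 0.0, 1.567]
contact_force: [-1.1, 0.3, -2.8]
gripper_width: 0.0242
```

```bash
python3 -m jog '[[[0,0.1,0],0],[[0,0.21,0],0],[[0,0.21,0],0],[[0,0.21,-0.2],0],[[0,0.21,-0.4],0],[[0,0.21,-0.6],0],[[0,0.21,-0.8],0],[[0,0.21,-0.95],0],[[0,0.21,-0.95],0],[[0,0.21,-0.95],0]]' 1 80
python3 -m jog '[[[0,0,-0.03],0],[[0,0,-0.06],0],[[0,0,-0.09],0],[[0,0,-0.12],0],[[0,0,-0.15],0],[[0,0,-0.18],0],[[0,0,-0.2],0],[[0,0,-0.21],0],[[0,0,-0.22],0],[[0,0,-0.22],0]]' 1 80
```

```text
clock: 20.9
ee_pos: [0.5571, 0.1738, 0.1091]
ee_rot: [3.14, -0.0, 1.566]
contact_force: [0.6, 0.4, -3.1]
gripper_width: 0.0242
clock: 22.15
ee_pos: [0.5571, 0.1738, 0.0761]
ee_rot: [3.14, -0.0, 1.566]
contact_force: [0.3, 0.7, -1.3]
gripper_width: 0.0242
```

```bash
python3 -m jog '[[[0,0,-0.003],0],[[0,0,-0.006],0],[[0,0,-0.009],0],[[0,0,-0.012],0],[[0,0,-0.015],0],[[0,0,-0.018],0],[[0,0,-0.021],0],[[0,0,-0.024],0],[[0,0,-0.024],0],[[0,0,-0.024],0]]' 1 80
python3 - <<'E'
from h import *
for n in('scene','side'): snap(n,n+'8')
a=cv2.imread('pics/scene8.png')[120:320,270:510];b=cv2.imread('pics/side8.png')[200:400,160:400]
cv2.imwrite('pics/m8.png',cv2.resize(np.vstack([np.hstack([a,b])]),None,fx=1.66,fy=2,interpolation=2))
E
```

```text
clock: 23.4
ee_pos: [0.5571, 0.1738, 0.0725]
ee_rot: [3.14, -0.0, 1.566]
contact_force: [0.4, -0.1, -2.7]
gripper_width: 0.0243
```

View pics/m8.png

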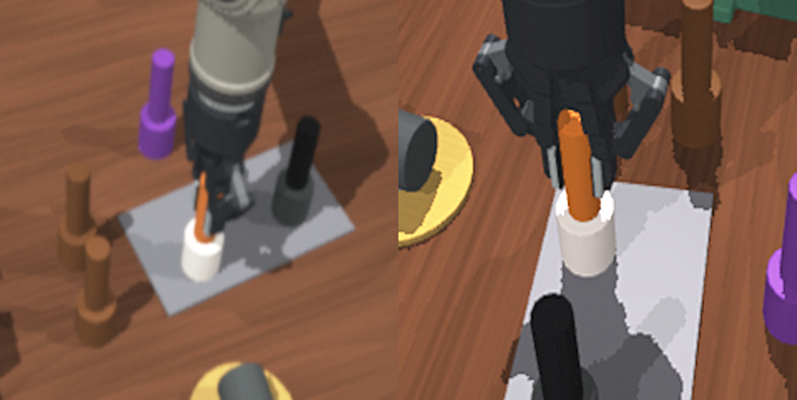

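It's over its place, but the full weight is still on the wrist. I'll creep down.

```bash
python3 -m jog '[[[0,0,-0.002],0],[[0,0,-0.004],0],[[0,0,-0.006],0],[[0,0,-0.008],0],[[0,0,-0.008],0],[[0,0,-0.008],0],[[0,0,-0.008],0],[[0,0,-0.008],0],[[0,0,-0.008],0],[[0,0,-0.008],0]]' 1 80
```

```text
clock: 24.75
ee_pos: [0.5572, 0.1739, 0.0723]
ee_rot: [3.14, -0.0, 1.566]
contact_force: [-2.4, -0.9, 8.5]
gripper_width: 0.0246
```

Seated, with the force reversed to +8.5 N. I'll back off about 1 mm to relax, release, then rise.

```bash
python3 -m jog '[[[0,0,0],0],[[0,0,0],0],[[0,0,0],0],[[0,0,0],0],[[0,0,0],0],[[0,0,0],0],[[0,0,0],0],[[0,0,0],0],[[0,0,0],0],[[0,0,0],0]]' 1 20
python3 -m jog '[[[0,0,0],0],[[0,0,0],0],[[0,0,0],0],[[0,0,0],0],[[0,0,0],0],[[0,0,0],0],[[0,0,0],0],[[0,0,0],0],[[0,0,0],0],[[0,0,0],0]]' -1 20
python3 - <<'E'
from h import *
for n in('scene','side'): snap(n,n+'9')
a=cv2.imread('pics/scene9.png')[120:320,270:510];b=cv2.imread('pics/side9.png')[200:400,160:400]
cv2.imwrite('pics/m9.png',cv2.resize(np.vstack([np.hstack([a,b])]),None,fx=1.66,fy=2,interpolation=2))
E
```

```text
clock: 26.0
ee_pos: [0.5573, 0.1739, 0.0723]
ee_rot: [3.14, -0.0, 1.566]
contact_force: [0.7, 0.4, -1.1]
gripper_width: 0.0241
clock: 27.25
ee_pos: [0.5573, 0.1739, 0.0723]
ee_rot: [3.14, -0.0, 1.566]
contact_force: [0.9, -0.3, -0.4]
gripper_width: 0.0858
```

View pics/m9.png

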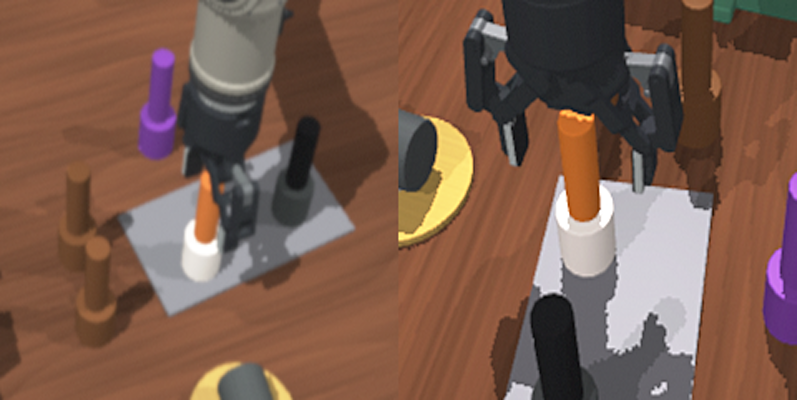

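Released and standing. Withdrawing straight up.

```bash
python3 -m jog '[[[0,0,0.05],0],[[0,0,0.15],0],[[0,0,0.3],0],[[0,0,0.45],0],[[0,0,0.6],0],[[0,0,0.75],0],[[0,0,0.9],0],[[0,0,1],0],[[0,0,1],0],[[0,0,1],0]]' -1 20
python3 - <<'E'
from h import *
for n in('scene','side'): snap(n,n+'10')
E
```

```text
clock: 28.6
ee_pos: [0.5568, 0.1737, 0.2217]
ee_rot: [3.141, 0.0, 1.566]
contact_force: [-1.1, -0.1, -0.1]
gripper_width: 0.0852
```

View pics/scene10.png

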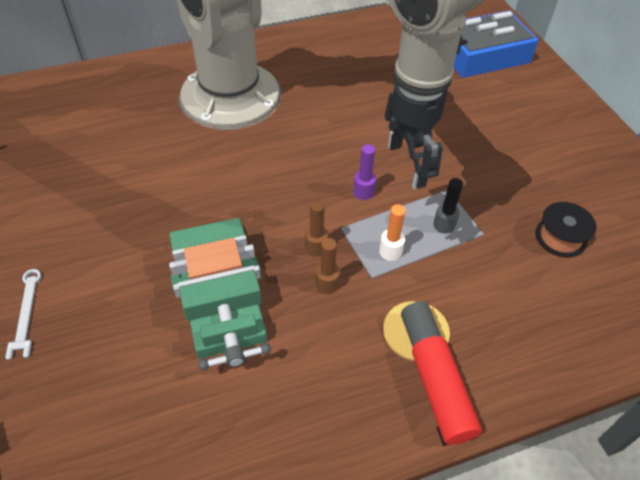

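View pics/side10.png

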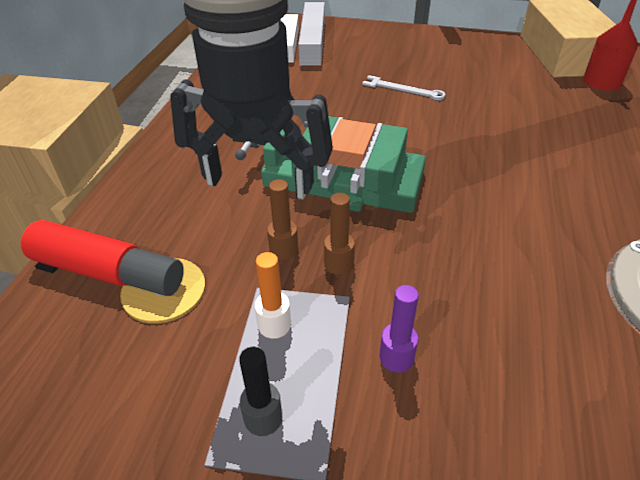

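The nylon tapper stands upright at (392,240) in scene and (272,300) in side, the same pixels as at the start. The steel tapper is unmoved, the block is seated and the gripper is clear.

```bash
python3 -c "
from bench import hand_in
print(hand_in())"
```

```text
the job is handed in; nothing more can be done
None
```

I pressed the copper block down with the nylon tapper until it met a hard stop, stood the tapper back in its place, and handed the job in at about 28.7 s.

**Block:** The wrist force rose to +32 N with almost no further travel. The tool height there matched the 60 mm home level. Triangulating the top face gave about 100 mm before and 85 mm after. The 85 mm is below the 90 mm expected at home and scatters by a few millimetres, so I relied on the hard stop and the tool height instead.

**Tappers:** In the last pictures the nylon tapper stands upright and released, within about 1–2 mm of where I took it, and the steel tapper hasn't moved.

**Robot:** The gripper is well clear above everything, and only the nylon head touched the block. None of my checks failed.

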